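Push a stuck filter cartridge out of its holder and discard it

TASK

One of the two filter cartridges in the metal holder has lost its pull tab and is stuck in its bay. With the push rod, push it right out of its bay from behind through the access hole, and leave the tabbed cartridge next to it where it is. Lay the rod back down on the bench, resting on the base of its grip, and set the stuck cartridge upright in the empty half of the white tray.

Things in the scene. Friction and masses are not known exactly. Their poses are not given: they have to be found in the camera images.
- holder: Aluminium holder, fixed. Origin on the bench under the block; its x points to its rear, cartridges come out towards -x. Block: x -27 to 35 mm, y -80 to 80 mm, 76 mm high. Two bays 43 mm wide centred at y = 40 and -40 mm, floor 24 mm above the bench, open at x = -27, closed behind by a wall (x 25 to 35 mm) with a hole per bay. The floor runs on in front as a level open apron to x = -115 mm.
- hole_a (a point): Centre of the outer mouth (holder x = 35 mm) of the round access hole, 20 mm wide, in the rear wall of the bay at holder y = 40 mm, 44 mm above the bench, on the bay's axis. Axes as the holder's: the rod goes in along -x.
- hole_b (a point): The same for the bay at holder y = -40 mm.
- stuck_center (a point): Centre of the stuck cartridge: grey plastic box 50 (x) by 40 (y) by 40 mm high, 0.12 kg, no tab. Starts in either bay, x along the holder's x, front 2 mm inside the opening, back at the rear wall. A spring plate in the bay's roof presses on it: pushing it takes about 7 to 12 N for the first 40 mm, then it slides freely and stays on the apron.
- tabbed_center (a point): Centre of the box of the other cartridge, which is the same but has a flat pull tab, 22 mm wide and 6 mm thick, that sticks out 28 mm level from its front, 10 mm above the box's centre. It sits in the other bay and stays there.
- rod_grip (a point): Centre of the push rod's black grip, a block 44 (x) by 22 (y) by 44 mm high (z) lying flat on the bench, so this point is 22 mm up. A steel rod of 10 mm diameter and 125 mm length sticks out of the grip's front along +x at this same height. 0.18 kg; it stays level when only its grip is on the bench.
- rod_tip (a point): Centre of the rod's free end, 147 mm along +x from the grip's centre.
- tray: White open tray, fixed to the bench, 196 mm (x) by 104 mm (y), 28 mm high, walls and floor 4 mm, with one wall across the middle (at x = 0) that makes two halves. Origin under its middle. The half at +x holds an old tabbed cartridge; the half at -x is empty.
- tray_empty (a point): Middle of the floor of the tray's empty half, 4 mm above the bench; axes as the tray's. The half is 92 mm (x) by 96 mm (y) inside.
Things that resemble listed ones, but are neither listed nor needed, are in the scene too. Leave any purple, red or yellow look-alike of the part that bears stuck_center alone.

How it is judged:
On the way, in this order (a step that is already met when the one before it is completed fails the run):
1. the rod is pushing the stuck cartridge out (in contact with it, moved over 10 mm, still in its bay) (contact force between rod and stuck above 1 N and distance of stuck_center from where it was at the start of the episode above 0.01 m and x of stuck_center in the frame of holder above -0.045 m), for 0.04 s.
2. the stuck cartridge is right out of its bay (x of stuck_center in the frame of holder below -0.05 m), for 0.1 s.
At the end, for the whole second after the job is handed in: Stuck cartridge upright (0.15 rad) and still on the floor of the tray's empty half (centre within 35 mm of its middle in x and y, 4 mm in height); rod lies still on its grip on the bench (tilt under 0.2 rad, grip centre 16 to 28 mm up); tabbed cartridge within 8 mm of its start (x of stuck_center in the frame of tray_empty between -0.035 and 0.035 m and y of stuck_center in the frame of tray_empty between -0.035 and 0.035 m and z of stuck_center in the frame of tray_empty between 0.016 and 0.024 m and angle between stuck_center's own z axis and vertical below 0.15 rad and linear speed of each of stuck, rod below 0.02 m/s and height (world z) of rod_grip between 0.016 and 0.028 m and angle between rod_grip's own z axis and vertical below 0.2 rad and distance of tabbed_center from where it was at the start of the episode below 0.008 m); the robot touches nothing.
It fails at once if the tabbed cartridge is moved more than 8 mm (distance of tabbed_center from where it was at the start of the episode above 0.008 m).
It also fails if it takes over 54 s, if anything falls off the work surface, if the arm or the gripper's body presses on something with over 40 N, if the wrist force passes 120 N, or if a joint passes its speed limit or range.

ROBOT

A 7-joint arm with a two-finger parallel gripper is mounted at the origin on the work surface. World frame = base frame: x ahead of the robot, y to its left, z up, the work surface at z = 0. Lengths are in m, angles in rad, forces in N, time in s.
With the tool pointing down it reaches from about 0.4 to 0.875 m from the base axis. Payload 19.3 kg.
Tool frame: the origin (TCP) lies at the very end of the fingers, on their centre line; the grasp point (between the pads) lies 19 mm behind it; z points along the fingers, y is the direction in which the jaws open and shut (so a half turn about z gives the same grasp; the last joint's range is limited). The gripper opens to 85 mm and grips with 20 to 120 N. Pads are 22 mm wide; open, the fingers measure 114 mm over their backs; the gripper's body (76 mm by 85 mm) begins 54 mm behind the grasp point. The pads swing forward as they close: fully open they stand 13 mm farther back than shut.
Start: joints at [1.167, 0.521, -0.036, 1.599, 0.021, 1.021, -0.113], TCP at [0.205, -0.591, 0.231] pointing down, gripper open.
Joint ranges: [-2.91, 2.91], [-0.3, 2.13], [-1.5, 1.42], [0.17, 2.43], [-1.26, 4.41], [0.16, 1.93], [-2.52, 2.52]. Speed limits (rad/s): [1.89, 1.89, 2.39, 2.39, 3.01, 3.01, 3.01].

INTERFACE

Orientations are given as [roll, pitch, yaw] about the fixed x, y, z axes, in that order (R = Rz(yaw) Ry(pitch) Rx(roll)).
In Python, from workcell import bot, viewer gives the robot as it stands.
- The arm moves only by the shell command python3 -m creep 'ROWS' [FORCE]. ROWS is JSON, a list of rows, each an object of numbers: "rx", "ry", "rz": the turn, a rotation vector about the tool's x, y, z in degrees; "tx", "ty", "tz": the shift along the tool's x, y, z in mm; "hand": the closure, from -1 (fully open) to 1 (shut), so that 0 is half open. In form: [{"rx": .., "ry": .., "rz": .., "tx": .., "ty": .., "tz": .., "hand": ..}, ...]. A call has 1 to 8 rows; each row is the pose to reach, as a shift and turn from the pose commanded when the call began, along the tool's axes at that moment; what a row does not reach only later rows make up. A row lasts 1/10 s, in which the tool goes at most 50 mm and 8.59 degrees, less where a joint would pass 70% of its speed; a pose out of reach is approached as far as the arm can. A call with a gripper value outside its range is refused whole. The fingers move at their own pace and stop on an object; FORCE is the grip in N (left out, the last holds). Time passes only in rows, so rows that repeat a pose let the fingers close. It gives the time, the measured TCP pose, the force and the opening at its end, in the units of the state.
- bot.observe(): the state, without advancing time (a new reading comes with each control period).
- viewer.grab_frame(name): name is "side" or "top" or "wrist"; returns a dict with "pixels" (384x512x3 uint8, blue, green, red), "vertical_fov" (degrees; the focal length in pixels is half the picture's height over the tangent of half this angle, whatever the lens; pixels are square), "cx", "cy" (the principal point, pixels), "rvec" (rotation vector, rad) and "tvec" (3), from world to camera coordinates, as OpenCV has them; the wrist camera has in their place "tool_from_camera" (4x4, takes a point from camera to tool coordinates, whose origin is the TCP and whose axes are the flange's). Camera axes: x right, y down, z forward; pixel columns grow to the right and rows downward; lengths in m; the calibration is good to about 2 mm. A picture is of the moment at which its call begins: read the wrist's pose just before it. There is no depth.
- bot.job_done(): hands the job in, once; it reports no verdict.
Trained networks look in a picture, given as the dict that the camera call returned (one of the last four; its "shot" number tells which), for a name from the list of things; names that differ only in an ending like _2 or _b are one class to them, and where a whole thing is asked for, a point or a joint stands for the part that bears it (a point fixed in the world has none). Each returns a list of dicts, best first, with "score" (0 to 1); they miss things now and then, are a little off and sometimes report something else, mostly with a low value. They report only what shows in the picture. A call takes as long as a camera call. They do not tell look-alikes from the thing itself.
- viewer.outline_of(target, picture): "mask" (384x512 bool, what is visible of it) and "bbox" ([left, top, right, bottom] in pixels, round what is visible of it).
The state is a dict: "clock": time; "qpos": joint angles; "qd": joint speeds; "joint_efforts": joint torques, N m; "position": TCP position; "tool_rot": TCP orientation; "force": force on the tool from outside, world axes, zero at the start; "moment": the same for the moment, N m; "grip_width": finger opening in m.
Only numpy, scipy, OpenCV 4.12 (cv2) and the standard library are available. Lean on these libraries where they do the work, as an engineer would, in place of code of your own. Each camera call takes 0.05 s, during which the arm holds its last target.

## Working session

There is one attempt and no reset: what is moved stays moved. The work goes in short steps, Python scripts to look and compute and a shell command to move; the robot and the scene stay as the last step left them, time stands still between calls to the robot, and variables do not carry over. Pictures are saved under pics/ and viewed, and the job is handed in when it is done.

```bash
ls; mkdir -p pics
python3 - <<'E'
from workcell import bot, viewer
import cv2
s=bot.observe()
for k in s: print(k,s[k])
for n in ("side","top","wrist"):
    f=viewer.grab_frame(n); cv2.imwrite(f"pics/{n}0.png",f["pixels"])
    print(n,{k:v for k,v in f.items() if k!="pixels"})
E
```

```text
pics
clock 0.0
qpos [ 1.16680309  0.52201333 -0.03629305  1.6000139   0.02121398  1.02107411
 -0.11280586]
qd [-0.0008494  -0.00056934 -0.00095313 -0.00059444 -0.00110259  0.00057301
 -0.000906  ]
joint_efforts [-1.36969455e-03 -9.27098608e+01  1.97907664e+00 -3.69930875e+01
  1.78107340e-02  8.09523510e-03  8.81574306e-05]
position [ 0.20460143 -0.59020799  0.23072443]
tool_rot [-3.14047432e+00  1.08576401e-04  3.33755090e-01]
force [0.43470655 0.63569396 0.59400105]
moment [0.02923342 0.02024331 0.01115601]
grip_width 0.08536573025318911
side {'vertical_fov': 44.99058316212415, 'cx': 247.90335512912193, 'cy': 192.24608676914477, 'rvec': array([ 2.13163123, -0.06145701,  0.06117655]), 'tvec': array([-0.54772075,  0.05398239,  1.14091445]), 'shot': 1}
top {'vertical_fov': 48.64911465817459, 'cx': 255.5425221665767, 'cy': 190.8358604528197, 'rvec': array([ 2.16888367, -2.18225138,  0.10943192]), 'tvec': array([0.00685469, 0.54609263, 1.14613074]), 'shot': 2}
wrist {'vertical_fov': 61.1030905465735, 'cx': 255.32101165272624, 'cy': 192.35062342252047, 'tool_from_camera': array([[ 5.65688201e-04, -9.61844386e-01, -2.73596524e-01,
         7.02748397e-02],
       [ 9.99999101e-01,  2.11535715e-04,  1.32393222e-03,
         7.96368052e-04],
       [-1.21554133e-03, -2.73597027e-01,  9.61843641e-01,
        -1.40694953e-01],
       [ 0.00000000e+00,  0.00000000e+00,  0.00000000e+00,
         1.00000000e+00]]), 'shot': 3}
```

View pics/side0.png

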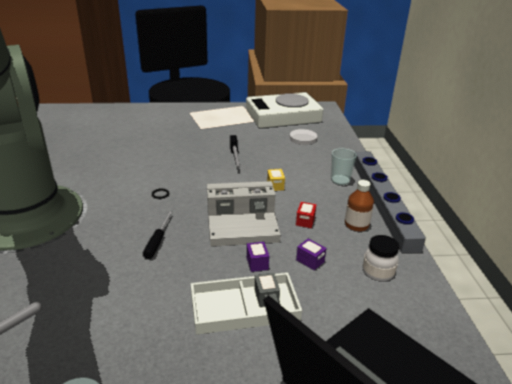

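View pics/top0.png

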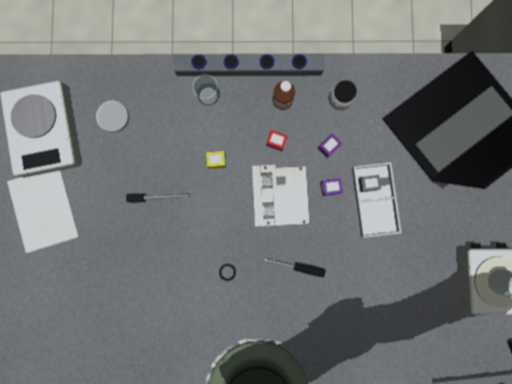

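View pics/wrist0.png

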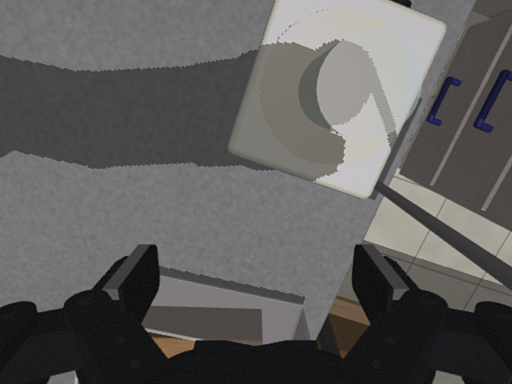

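```bash
cat > h.py <<'E'
from workcell import bot, viewer
import cv2, numpy as np
from scipy.spatial.transform import Rotation as R
def K(f):
    fl=192/np.tan(np.radians(f["vertical_fov"])/2)
    return np.array([[fl,0,f["cx"]],[0,fl,f["cy"]],[0,0,1]])
def grab(n):
    s=bot.observe(); f=viewer.grab_frame(n)
    if n=="wrist":
        T=np.eye(4); T[:3,:3]=R.from_euler("xyz",s["tool_rot"]).as_matrix(); T[:3,3]=s["position"]
        W=T@f["tool_from_camera"]
    else:
        V=np.eye(4); V[:3,:3]=cv2.Rodrigues(f["rvec"])[0]; V[:3,3]=f["tvec"]; W=np.linalg.inv(V)
    f["W"]=W; f["T"]=None if n!="wrist" else T
    return f
def pix2w(f,uv,z):
    uv=np.atleast_2d(uv).astype(float)
    d=np.c_[uv,np.ones(len(uv))]@np.linalg.inv(K(f)).T@f["W"][:3,:3].T
    c=f["W"][:3,3]
    return c+d*((z-c[2])/d[:,2])[:,None]
def proj(f,P):
    P=np.atleast_2d(P).astype(float); V=np.linalg.inv(f["W"])
    q=P@V[:3,:3].T+V[:3,3]; q=q@K(f).T
    return q[:,:2]/q[:,2:]
def tool(s=None):
    s=s or bot.observe()
    return R.from_euler("xyz",s["tool_rot"]).as_matrix(), np.array(s["position"])
def pca(m):
    r=cv2.minAreaRect(np.argwhere(m)[:,::-1].astype(np.float32)); return r
def frame(name,o,x,z=(0,0,1)):
    pass
E
python3 - <<'E'
from h import *
f=grab("top"); im=f["pixels"].copy()
for n in ["holder","rod_grip","tray","stuck_center","tabbed_center","hole_a"]:
    try: L=viewer.outline_of(n,f)
    except Exception as e: print(n,e); continue
    for o in L:
        m=o["mask"]; r=pca(m); c=pix2w(f,[r[0]],0.022)[0]
        print(n,round(o["score"],2),o["bbox"],np.round(r[0],1),np.round(r[1],1),round(r[2],1),np.round(c,3), im[m].mean(0).astype(int))
cv2.imwrite("pics/topz.png",cv2.resize(im[90:290,110:410],None,fx=2.6,fy=2.6,interpolation=cv2.INTER_CUBIC))
g=grab("side")
for n in ["holder","rod_grip","tray","stuck_center","tabbed_center"]:
    for o in viewer.outline_of(n,g): print(n,round(o["score"],2),o["bbox"])
cv2.imwrite("pics/sidez.png",cv2.resize(g["pixels"][120:340,130:340],None,fx=2.7,fy=2.7,interpolation=cv2.INTER_CUBIC))
E
```

```text
holder 0.83 [249.4, 167.7, 311.8, 226.2] [280.2 194.2] [60.6 54.5] 87.4 [ 0.537 -0.065  0.022] [196 194 191]
tray 0.59 [351.4, 158.6, 400.3, 234.0] [375.8 199.7] [71.1 39.9] 81.6 [ 0.52  -0.329  0.022] [184 180 176]
stuck_center 0.87 [318.5, 131.4, 342.6, 159.5] [329.3 144.8] [15.6 21.9] 45.0 [ 0.675 -0.204  0.022] [145 109 127]
stuck_center 0.84 [207.3, 152.1, 226.7, 165.6] [215.5 159. ] [16. 19.] 90.0 [0.636 0.114 0.022] [117 180 180]
stuck_center 0.53 [264.2, 129.0, 289.2, 150.6] [276.4 139.8] [19.  17.1] 18.4 [ 0.69  -0.056  0.022] [109 109 167]
tabbed_center 0.66 [261.4, 173.3, 283.4, 187.8] [272.1 182. ] [22.8 13.3] 10.0 [ 0.571 -0.043  0.022] [132 132 128]
hole_a 0.94 [250.7, 167.3, 308.2, 225.1] [279.6 193.9] [61.1 55.9] 88.2 [ 0.538 -0.063  0.022] [194 193 190]
holder 0.87 [205.7, 181.3, 279.0, 248.5]
rod_grip 0.48 [226.7, 134.0, 243.1, 171.2]
tray 0.97 [189.6, 275.8, 298.7, 335.9]
stuck_center 0.96 [296.6, 242.5, 326.0, 271.2]
stuck_center 0.78 [270.7, 170.2, 288.1, 189.8]
stuck_center 0.73 [295.2, 203.5, 319.3, 228.6]
stuck_center 0.65 [245.5, 243.3, 271.6, 270.3]
stuck_center 0.59 [214.8, 188.1, 233.3, 214.2]
stuck_center 0.26 [205.8, 183.0, 277.9, 247.5]
tabbed_center 0.69 [252.2, 190.3, 265.3, 210.2]
```

View pics/topz.png

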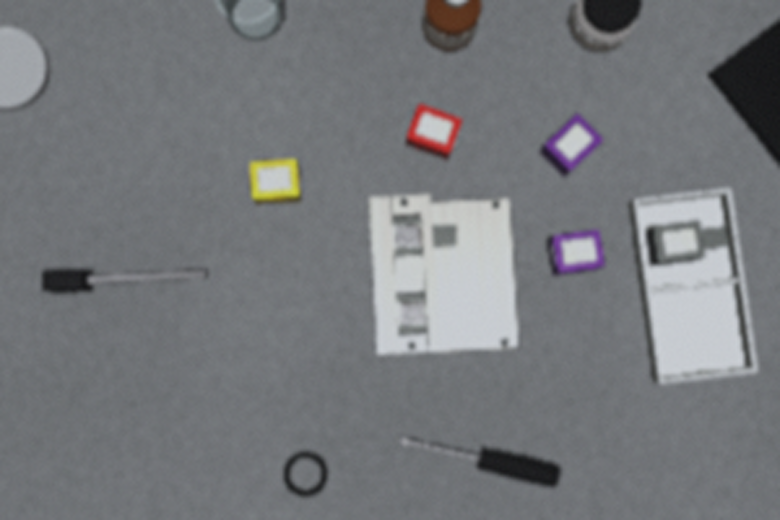

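View pics/sidez.png

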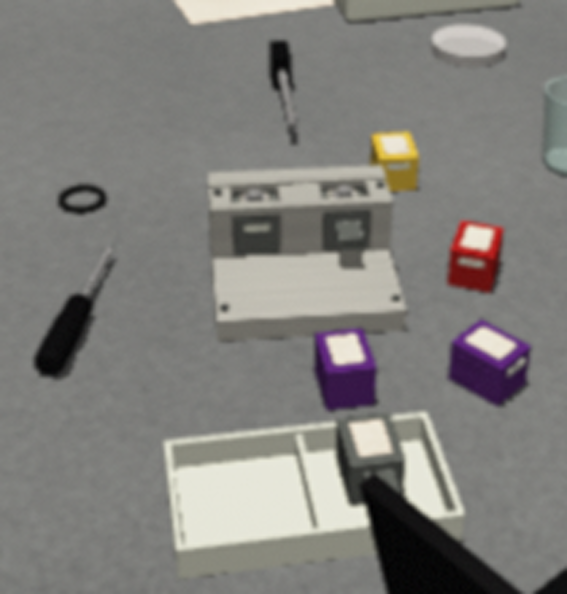

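```bash
cat >> h.py <<'E'
def go(p,yaw=None):
    "shift (mm) in tool axes & rz deg needed"
    r,t=tool(); d=r.T@(np.array(p)-t)*1000
    s=bot.observe()
    out=np.round(d,1)
    rv=None
    if yaw is not None:
        Rt=R.from_euler("xyz",[np.pi,0,yaw])
        rv=np.round((R.from_matrix(r).inv()*Rt).as_rotvec(degrees=True),2)
    return out,rv
E
python3 - <<'E'
from h import *
f=grab("top")
z=lambda u,v:(110+u/2.6,90+v/2.6)
for n,p,h in [("grip",z(67,280),.044),("tip",z(207,272),.022),("hold rear near",z(377,354),.076),("rear far",z(370,196),.076),("apron near",z(517,346),.024),("apron far",z(508,199),.024),("tray a",z(632,200),.028),("b",z(732,189),.028),("c",z(757,372),.028),("d",z(659,384),.028)]:
    print(n,np.round(pix2w(f,[p],h)[0],3))
print(go([.55,.15,.27],np.pi/2))
E
```

```text
grip [0.528 0.328 0.044]
tip [0.537 0.186 0.022]
hold rear near [0.448 0.006 0.076]
rear far [0.609 0.012 0.076]
apron near [ 0.457 -0.142  0.024]
apron far [ 0.613 -0.136  0.024]
tray a [ 0.611 -0.267  0.028]
b [ 0.622 -0.375  0.028]
c [ 0.428 -0.394  0.028]
d [ 0.416 -0.29   0.028]
(array([ 568.8, -586.6,  -38.7]), array([  0.  ,   0.  , -70.88]))
```

```bash
python3 -m creep '[{"tx":569,"ty":-587,"tz":-39,"rz":-70.9,"hand":-1},{"tx":569,"ty":-587,"tz":-39,"rz":-70.9,"hand":-1},{"tx":569,"ty":-587,"tz":-39,"rz":-70.9,"hand":-1},{"tx":569,"ty":-587,"tz":-39,"rz":-70.9,"hand":-1},{"tx":569,"ty":-587,"tz":-39,"rz":-70.9,"hand":-1},{"tx":569,"ty":-587,"tz":-39,"rz":-70.9,"hand":-1},{"tx":569,"ty":-587,"tz":-39,"rz":-70.9,"hand":-1},{"tx":569,"ty":-587,"tz":-39,"rz":-70.9,"hand":-1}]'; python3 -c "
from h import *
print(go([.55,.15,.27],np.pi/2))"
```

```text
(array([ 568.8, -586.6,  -38.7]), array([  0.  ,   0.  , -70.88]))schema error: expected keys rx, ry, rz, tx, ty, tz, hand
```

```bash
python3 -m creep '[{"rx":0,"ry":0,"rz":-70.9,"tx":569,"ty":-587,"tz":-39,"hand":-1},{"rx":0,"ry":0,"rz":-70.9,"tx":569,"ty":-587,"tz":-39,"hand":-1},{"rx":0,"ry":0,"rz":-70.9,"tx":569,"ty":-587,"tz":-39,"hand":-1},{"rx":0,"ry":0,"rz":-70.9,"tx":569,"ty":-587,"tz":-39,"hand":-1},{"rx":0,"ry":0,"rz":-70.9,"tx":569,"ty":-587,"tz":-39,"hand":-1},{"rx":0,"ry":0,"rz":-70.9,"tx":569,"ty":-587,"tz":-39,"hand":-1},{"rx":0,"ry":0,"rz":-70.9,"tx":569,"ty":-587,"tz":-39,"hand":-1},{"rx":0,"ry":0,"rz":-70.9,"tx":569,"ty":-587,"tz":-39,"hand":-1}]'; python3 -c "
from h import *
print(go([.55,.15,.27],np.pi/2))"
```

```text
clock: 1.65
position: [0.374, -0.2266, 0.2508]
tool_rot: [3.141, 0.001, 1.54]
force: [1.3, -1.6, 0.4]
grip_width: 0.0854
(array([381.9, 164.2, -19.4]), array([ 0.03,  0.04, -1.78]))
```

```bash
python3 -m creep '[{"rx":0,"ry":0,"rz":-1,"tx":374,"ty":164,"tz":-19,"hand":-1},{"rx":0,"ry":0,"rz":-1,"tx":374,"ty":164,"tz":-19,"hand":-1},{"rx":0,"ry":0,"rz":-1,"tx":374,"ty":164,"tz":-19,"hand":-1},{"rx":0,"ry":0,"rz":-1,"tx":374,"ty":164,"tz":-19,"hand":-1},{"rx":0,"ry":0,"rz":-1,"tx":374,"ty":164,"tz":-19,"hand":-1},{"rx":0,"ry":0,"rz":-1,"tx":374,"ty":164,"tz":-19,"hand":-1},{"rx":0,"ry":0,"rz":-1,"tx":374,"ty":164,"tz":-19,"hand":-1},{"rx":0,"ry":0,"rz":-1,"tx":374,"ty":164,"tz":-19,"hand":-1}]'; python3 -m creep '[{"rx":0,"ry":0,"rz":0,"tx":0,"ty":0,"tz":0,"hand":-1},{"rx":0,"ry":0,"rz":0,"tx":0,"ty":0,"tz":0,"hand":-1}]'
python3 - <<'E'
from h import *
f=grab("wrist"); im=f["pixels"]
cv2.imwrite("pics/w1.png",cv2.resize(im,None,fx=1.55,fy=1.55,interpolation=cv2.INTER_CUBIC))
import pickle; pickle.dump(f,open("w1.pkl","wb"))
for n in ["holder","rod_grip","rod_tip","stuck_center","tabbed_center"]:
    for o in viewer.outline_of(n,f):
        r=pca(o["mask"]); print(n,round(o["score"],2),o["bbox"],np.round(r[0],1),np.round(r[1],1),round(r[2],1))
E
```

```text
clock: 2.45
position: [0.5481, 0.1332, 0.2692]
tool_rot: [3.141, 0.0, 1.551]
force: [1.4, -1.0, -0.5]
grip_width: 0.0854
clock: 2.65
position: [0.5473, 0.1325, 0.2686]
tool_rot: [-3.141, -0.0, 1.553]
force: [0.2, -0.6, -0.1]
grip_width: 0.0853
holder 0.92 [171.9, 240.8, 304.6, 344.6] [241.4 295.9] [ 99.7 137.5] 87.3
rod_grip 0.82 [231.1, 0.7, 249.6, 113.6] [239.8  56.7] [114.7  11.1] 85.6
rod_tip 0.89 [232.5, 0.0, 245.8, 117.4] [239.7  56.8] [114.6  10.7] 85.5
stuck_center 0.86 [337.8, 272.3, 366.3, 319.3] [348.5 298. ] [52.8 22.5] 71.6
stuck_center 0.77 [308.5, 146.5, 344.4, 197.1] [326.5 173.5] [45. 39.] 90.0
stuck_center 0.56 [192.9, 290.8, 227.0, 315.1] [211.2 301.5] [18.1 33.1] 87.4
tabbed_center 0.59 [263.5, 289.3, 292.6, 326.8] [275.5 308. ] [36. 31.] 90.0
tabbed_center 0.25 [192.0, 292.6, 229.5, 311.8] [211.  301.9] [18.  33.6] 85.9
```

View pics/w1.png

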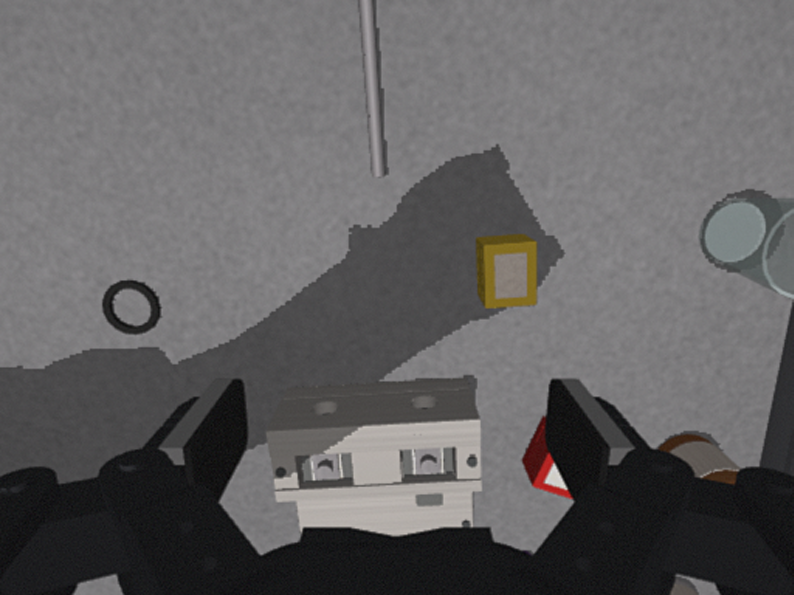

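Run:
```python
from h import *
import pickle
f=pickle.load(open("w1.pkl","rb")); im=f["pixels"]
cv2.imwrite("pics/w1a.png",cv2.resize(im[235:345,165:325],None,fx=5,fy=5,interpolation=cv2.INTER_CUBIC))
```

```text
(no output)
```

View pics/w1a.png

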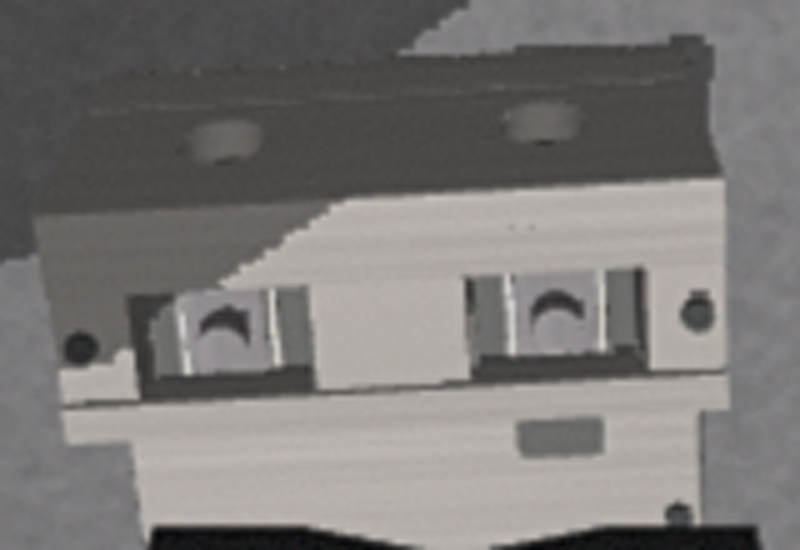

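```bash
cat > fit.py <<'E'
from h import *
from scipy.optimize import least_squares
def fitH(f,pts):
    O=np.array([p[0] for p in pts],float)/1000; U=np.array([p[1] for p in pts],float)
    def W(q):
        c,s=np.cos(q[2]),np.sin(q[2]); Rz=np.array([[c,-s,0],[s,c,0],[0,0,1]])
        return O@Rz.T+[q[0],q[1],0]
    r=least_squares(lambda q:(proj(f,W(q))-U).ravel(),[.53,-.03,1.55])
    return r.x,r.fun.reshape(-1,2)
E
python3 - <<'E'
from fit import *
import pickle
f=pickle.load(open("w1.pkl","rb"))
c=lambda u,v:(165+u/5-.4,235+v/5-.4)
q,e=fitH(f,[((35,80,76),c(36,215)),((35,-80,76),c(724,179)),((35,40,44),c(226,142)),((35,-40,44),c(542,123)),((-27,80,76),c(64,405)),((-27,-80,76),c(728,372))])
print(q,np.round(e,1))
print("tip",pix2w(f,[(379/1.55,175/1.55)],.022), pix2w(f,[(366/1.55,2/1.55)],.027))
print(go([.53,.26,.20],1.553))
E
```

```text
[ 0.53044416 -0.02255572  1.61396678] [[-1.2 -2.4]
 [ 0.7 -2.6]
 [-0.7 -2.8]
 [ 0.5 -2.5]
 [ 0.   5.6]
 [ 0.6  5.5]]
tip [[0.536745   0.18680555 0.022     ]] [[0.53109266 0.30071009 0.027     ]]
(array([129.3, -20.1,  69.1]), array([ 0.02,  0.02, -0.18]))
```

```bash
python3 - <<'E'
from fit import *
import pickle
f=pickle.load(open("w1.pkl","rb"))
c=lambda u,v:(165+u/5-.4,235+v/5-.4)
A=[((35,80,76),c(36,215)),((35,-80,76),c(724,179)),((35,40,44),c(226,142)),((35,-40,44),c(542,123))]
B=A+[((-27,80,76),c(66,445)),((-27,-80,76),c(728,410))]
for P in (A,B):
    q,e=fitH(f,P); print(q,np.round(e,1).tolist())
E
python3 -m creep '[{"rx":0,"ry":0,"rz":0,"tx":129,"ty":-20,"tz":69,"hand":-1},{"rx":0,"ry":0,"rz":0,"tx":129,"ty":-20,"tz":69,"hand":-1},{"rx":0,"ry":0,"rz":0,"tx":129,"ty":-20,"tz":69,"hand":-1},{"rx":0,"ry":0,"rz":0,"tx":129,"ty":-20,"tz":69,"hand":-1},{"rx":0,"ry":0,"rz":0,"tx":129,"ty":-20,"tz":69,"hand":-1},{"rx":0,"ry":0,"rz":0,"tx":129,"ty":-20,"tz":69,"hand":-1}]'
python3 - <<'E'
from h import *
f=grab("wrist"); im=f["pixels"]
cv2.imwrite("pics/w2.png",cv2.resize(im,None,fx=1.55,fy=1.55,interpolation=cv2.INTER_CUBIC))
import pickle; pickle.dump(f,open("w2.pkl","wb"))
for n in ["rod_grip"]:
    for o in viewer.outline_of(n,f):
        r=pca(o["mask"]); print(n,round(o["score"],2),o["bbox"],np.round(r[0],1),np.round(r[1],1),round(r[2],1))
E
```

```text
[ 0.53055914 -0.02599419  1.61495939] [[-0.8, 0.4], [0.6, 0.1], [-0.4, -0.3], [0.6, -0.0]]
[ 0.53043584 -0.02592332  1.61452096] [[-0.9, 0.3], [0.5, 0.0], [-0.5, -0.4], [0.5, -0.1], [-0.1, 0.0], [0.5, 0.2]]
clock: 3.55
position: [0.5306, 0.2595, 0.2004]
tool_rot: [3.141, 0.0, 1.55]
force: [0.3, -0.9, -0.6]
grip_width: 0.0854
rod_grip 0.75 [237.0, 67.9, 263.9, 239.7] [253.9 153.6] [171.5  26.5] 86.2
```

View pics/w2.png

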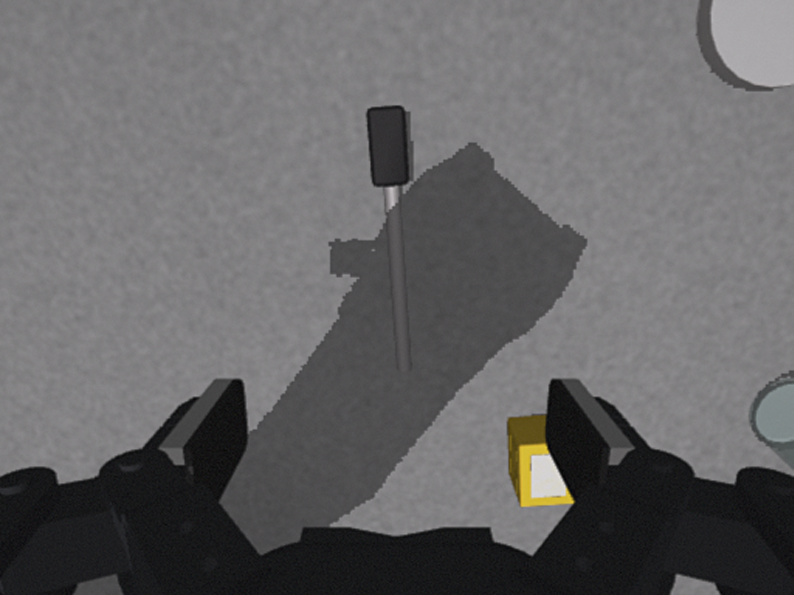

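Run:
```python
from fit import *
import pickle
f=pickle.load(open("w2.pkl","rb"))
P=pix2w(f,np.array([(367,107),(404,106),(409,185),(371,187)])/1.55,.044)
print(P.round(4).tolist(),P.mean(0))
t=pix2w(f,np.array([(404,371)])/1.55,.022)[0];b=pix2w(f,np.array([(392,190)])/1.55,.025)[0]
print(t,b)
g=P.mean(0); d=t-g; yaw=np.arctan2(d[1],d[0]); print("rod yaw",yaw,np.linalg.norm(d[:2]), np.arctan2(*(t-b)[[1,0]]))
print(f["T"][:3,3])
```

```text
[[0.518, 0.3537, 0.044], [0.5385, 0.3538, 0.044], [0.5406, 0.3111, 0.044], [0.5187, 0.3104, 0.044]] [0.52895238 0.33227287 0.044     ]
[0.53606957 0.18514276 0.022     ] [0.5306252 0.307222  0.025    ]
rod yaw -1.5224605697401077 0.14730215152409046 -1.5262288504899733
[0.53058275 0.25949656 0.20040458]
```

```bash
python3 -c "
from h import *
print(go([.529,.332,.09],1.616),go([.529,.332,.011],1.616))"
```

```text
(array([ 72.6,  -3.4, 110.6]), array([ 0.06,  0.01, -3.83])) (array([ 72.6,  -3.5, 189.6]), array([ 0.06,  0.01, -3.83]))
```

```bash
python3 -m creep '[{"rx":0,"ry":0,"rz":-3.8,"tx":73,"ty":-3.5,"tz":80,"hand":-1},{"rx":0,"ry":0,"rz":-3.8,"tx":73,"ty":-3.5,"tz":80,"hand":-1},{"rx":0,"ry":0,"rz":-3.8,"tx":73,"ty":-3.5,"tz":110,"hand":-1},{"rx":0,"ry":0,"rz":-3.8,"tx":73,"ty":-3.5,"tz":140,"hand":-1},{"rx":0,"ry":0,"rz":-3.8,"tx":73,"ty":-3.5,"tz":170,"hand":-1},{"rx":0,"ry":0,"rz":-3.8,"tx":73,"ty":-3.5,"tz":189,"hand":-1},{"rx":0,"ry":0,"rz":-3.8,"tx":73,"ty":-3.5,"tz":189,"hand":-1},{"rx":0,"ry":0,"rz":-3.8,"tx":73,"ty":-3.5,"tz":189,"hand":-1}]' 60; python3 -c "
from h import *
print(go([.529,.332,.011],1.616))"
```

```text
clock: 4.45
position: [0.5285, 0.3338, 0.012]
tool_rot: [3.141, -0.0, 1.617]
force: [0.7, -0.0, 1.1]
grip_width: 0.0858
(array([-1.8,  0.4,  1. ]), array([ 0.04, -0.03,  0.05]))
```

```bash
python3 -m creep '[{"rx":0,"ry":0,"rz":0,"tx":0,"ty":0.4,"tz":1,"hand":1},{"rx":0,"ry":0,"rz":0,"tx":0,"ty":0.4,"tz":1,"hand":1},{"rx":0,"ry":0,"rz":0,"tx":0,"ty":0.4,"tz":1,"hand":1},{"rx":0,"ry":0,"rz":0,"tx":0,"ty":0.4,"tz":1,"hand":1},{"rx":0,"ry":0,"rz":0,"tx":0,"ty":0.4,"tz":1,"hand":1},{"rx":0,"ry":0,"rz":0,"tx":0,"ty":0.4,"tz":1,"hand":1}]' 70; python3 -m creep '[{"rx":0,"ry":0,"rz":0,"tx":0,"ty":0,"tz":-22,"hand":1},{"rx":0,"ry":0,"rz":0,"tx":0,"ty":0,"tz":-22,"hand":1},{"rx":0,"ry":0,"rz":0,"tx":0,"ty":0,"tz":-22,"hand":1},{"rx":0,"ry":0,"rz":0,"tx":0,"ty":0,"tz":-22,"hand":1}]' 70
python3 - <<'E'
from fit import *
f=grab("wrist"); im=f["pixels"]
cv2.imwrite("pics/w3.png",cv2.resize(im,None,fx=1.55,fy=1.55,interpolation=cv2.INTER_CUBIC))
import pickle; pickle.dump(f,open("w3.pkl","wb"))
E
```

```text
clock: 5.05
position: [0.5285, 0.3339, 0.0105]
tool_rot: [3.141, -0.0, 1.617]
force: [-1.0, -2.5, 6.6]
grip_width: 0.0211
clock: 5.45
position: [0.528, 0.3335, 0.0313]
tool_rot: [-3.141, 0.001, 1.617]
force: [-0.4, 0.0, -2.3]
grip_width: 0.0212
```

View pics/w3.png

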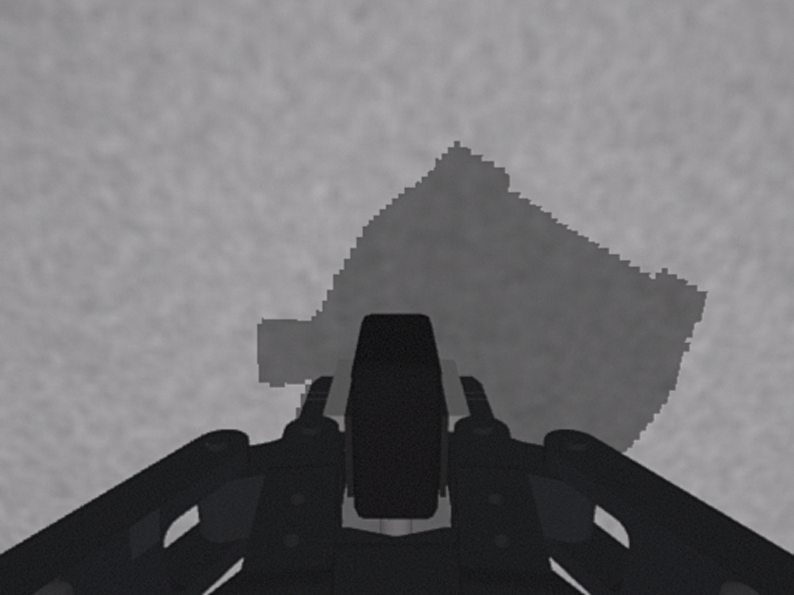

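```bash
cat >> h.py <<'E'
H=(0.53044,-0.02592,1.6145)
def hp(x,y,z,H=H):
    c,s=np.cos(H[2]),np.sin(H[2]); return np.array([H[0]+c*x-s*y,H[1]+s*x+c*y,z])
def hinv(p,H=H):
    c,s=np.cos(H[2]),np.sin(H[2]); d=np.array(p)-[H[0],H[1],0]; return np.array([c*d[0]+s*d[1],-s*d[0]+c*d[1],d[2]])
E
python3 -c "
from h import *
print(go(hp(.22,.04,.0325),H[2]))"
```

```text
(array([-139.1,  -53.6,   -1.2]), array([-0.05,  0.03,  0.18]))
```

```bash
python3 -m creep '[{"rx":0,"ry":0,"rz":0.2,"tx":-20,"ty":-53.6,"tz":-1.5,"hand":1},{"rx":0,"ry":0,"rz":0.2,"tx":-50,"ty":-53.6,"tz":-1.5,"hand":1},{"rx":0,"ry":0,"rz":0.2,"tx":-85,"ty":-53.6,"tz":-1.5,"hand":1},{"rx":0,"ry":0,"rz":0.2,"tx":-120,"ty":-53.6,"tz":-1.5,"hand":1},{"rx":0,"ry":0,"rz":0.2,"tx":-139,"ty":-53.6,"tz":-1.5,"hand":1},{"rx":0,"ry":0,"rz":0.2,"tx":-139,"ty":-53.6,"tz":-1.5,"hand":1},{"rx":0,"ry":0,"rz":0.2,"tx":-139,"ty":-53.6,"tz":-1.5,"hand":1}]' 70
python3 - <<'E'
from h import *
print(go(hp(.22,.04,.0325),H[2]), hinv(bot.observe()["position"]))
a=grab("top"); b=grab("side"); w=grab("wrist")
A=cv2.resize(a["pixels"][130:260,190:330],None,fx=4,fy=4,interpolation=cv2.INTER_CUBIC)
B=cv2.resize(b["pixels"][120:260,150:330],None,fx=4,fy=4,interpolation=cv2.INTER_CUBIC)
cv2.imwrite("pics/a4.png",A);cv2.imwrite("pics/b4.png",B);cv2.imwrite("pics/w4.png",w["pixels"])
import pickle; pickle.dump((a,b),open("ab4.pkl","wb"))
for n,f in(("top",a),("side",b)):
  print(n,"expected tip",proj(f,[hp(.073,.04,.044)]),"hole",proj(f,[hp(.035,.04,.044)]))
E
```

```text
clock: 6.2
position: [0.4812, 0.1925, 0.0332]
tool_rot: [-3.141, -0.0, 1.613]
force: [-0.2, -0.2, -1.3]
grip_width: 0.0208
(array([-0.4, -0.4,  0.7]), array([-0.02, -0.02, -0.06])) [0.22038248 0.039648   0.03320753]
top expected tip [[240.26907641 211.95954354]] hole [[254.30935424 211.25898864]]
side expected tip [[222.9854932 185.604106 ]] hole [[224.00194137 193.50223023]]
```

View pics/a4.png

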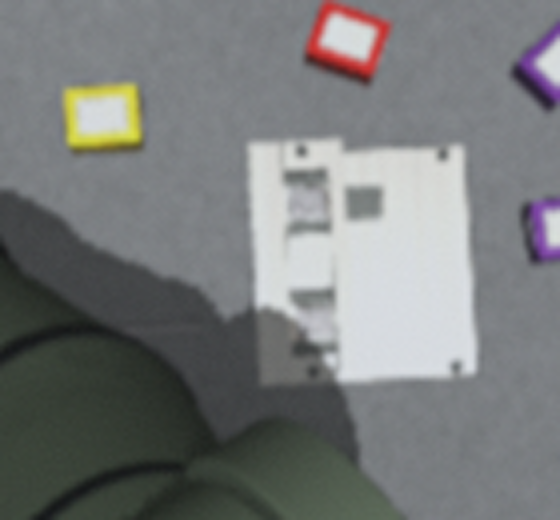

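View pics/b4.png

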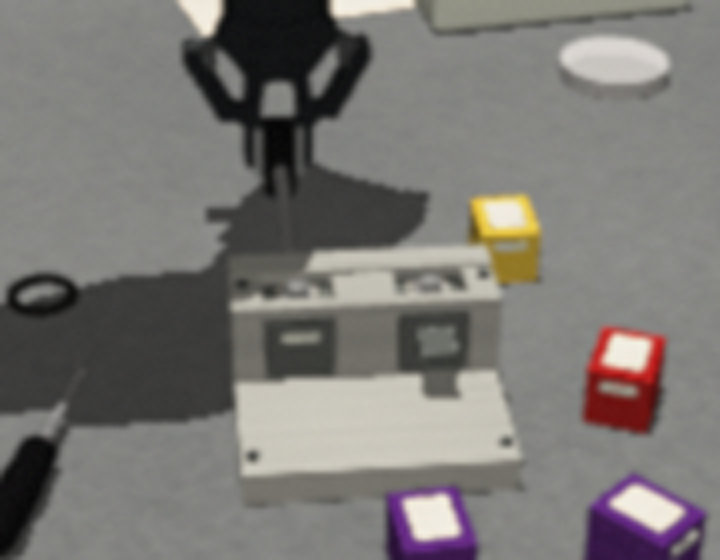

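View pics/w4.png

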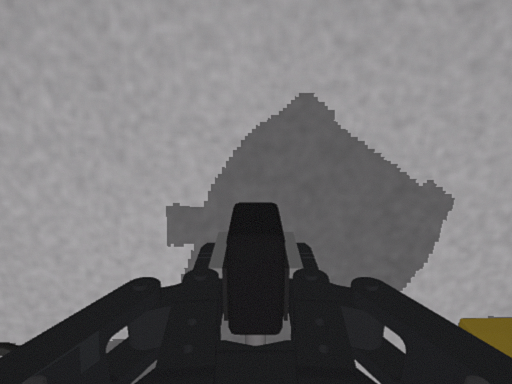

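```bash
python3 -m creep '[{"rx":0,"ry":0,"rz":0,"tx":-15,"ty":-0.4,"tz":0.5,"hand":1},{"rx":0,"ry":0,"rz":0,"tx":-30,"ty":-0.4,"tz":0.5,"hand":1},{"rx":0,"ry":0,"rz":0,"tx":-36,"ty":-0.4,"tz":0.5,"hand":1},{"rx":0,"ry":0,"rz":0,"tx":-40,"ty":-0.4,"tz":0.5,"hand":1},{"rx":0,"ry":0,"rz":0,"tx":-43,"ty":-0.4,"tz":0.5,"hand":1},{"rx":0,"ry":0,"rz":0,"tx":-43,"ty":-0.4,"tz":0.5,"hand":1}]' 90;python3 -c "
from h import *
s=bot.observe();print(hinv(s['position']),s['force'],s['moment'])"
```

```text
clock: 6.95
position: [0.4828, 0.1493, 0.033]
tool_rot: [3.142, -0.0, 1.614]
force: [0.5, -0.1, -2.6]
grip_width: 0.0206
[0.17712323 0.03998711 0.03299426] [ 0.544384   -0.08243248 -2.60007541] [0.05799814 0.01816906 0.01148705]
```

```bash
python3 -m creep '[{"rx":0,"ry":0,"rz":0,"tx":-4,"ty":0,"tz":0.5,"hand":1},{"rx":0,"ry":0,"rz":0,"tx":-8,"ty":0,"tz":0.5,"hand":1},{"rx":0,"ry":0,"rz":0,"tx":-12,"ty":0,"tz":0.5,"hand":1},{"rx":0,"ry":0,"rz":0,"tx":-16,"ty":0,"tz":0.5,"hand":1}]' 90;python3 -c "
from h import *
s=bot.observe();print(hinv(s['position']),s['force'],s['moment'])"
```

```text
clock: 7.35
position: [0.4836, 0.1349, 0.0327]
tool_rot: [3.141, -0.002, 1.615]
force: [-0.5, 8.2, -1.1]
grip_width: 0.0207
[0.16271837 0.03974808 0.03268136] [-0.4826771   8.23611045 -1.13731847] [1.68759961 0.06764178 0.02162009]
```

```bash
python3 -m creep '[{"rx":0,"ry":0,"rz":0,"tx":-5,"ty":0,"tz":0,"hand":1},{"rx":0,"ry":0,"rz":0,"tx":-10,"ty":0,"tz":0,"hand":1},{"rx":0,"ry":0,"rz":0,"tx":-15,"ty":0,"tz":0,"hand":1},{"rx":0,"ry":0,"rz":0,"tx":-20,"ty":0,"tz":0,"hand":1}]' 90;python3 -c "
from h import *
s=bot.observe();print(hinv(s['position']),s['force'],s['moment'])
b=grab('side')
cv2.imwrite('pics/b5.png',cv2.resize(b['pixels'][120:260,150:330],None,fx=4,fy=4,interpolation=cv2.INTER_CUBIC))"
```

```text
clock: 7.75
position: [0.4845, 0.1149, 0.0327]
tool_rot: [3.14, -0.002, 1.615]
force: [0.4, 9.2, -0.8]
grip_width: 0.0208
[0.14267142 0.03974522 0.0326808 ] [ 0.36546518  9.23160677 -0.76391281] [ 1.68537392  0.08608645 -0.02631598]
```

View pics/b5.png

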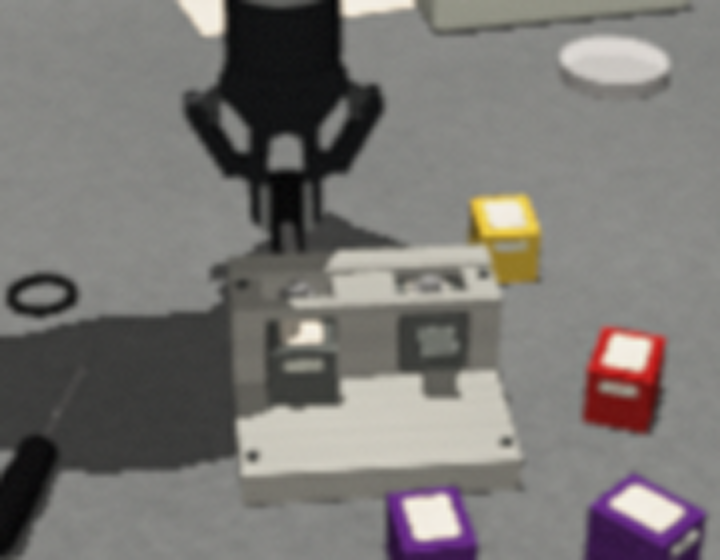

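```bash
python3 -m creep '[{"rx":0,"ry":0,"rz":0,"tx":-5,"ty":0,"tz":0,"hand":1},{"rx":0,"ry":0,"rz":0,"tx":-10,"ty":0,"tz":0,"hand":1},{"rx":0,"ry":0,"rz":0,"tx":-15,"ty":0,"tz":0,"hand":1},{"rx":0,"ry":0,"rz":0,"tx":-20,"ty":0,"tz":0,"hand":1},{"rx":0,"ry":0,"rz":0,"tx":-24,"ty":0,"tz":0,"hand":1},{"rx":0,"ry":0,"rz":0,"tx":-28,"ty":0,"tz":0,"hand":1},{"rx":0,"ry":0,"rz":0,"tx":-32,"ty":0,"tz":0,"hand":1},{"rx":0,"ry":0,"rz":0,"tx":-36,"ty":0,"tz":0,"hand":1}]' 90;python3 -c "
from h import *
s=bot.observe();print(hinv(s['position']),s['force'],s['moment'])
b=grab('side')
cv2.imwrite('pics/b6.png',cv2.resize(b['pixels'][120:260,150:330],None,fx=4,fy=4,interpolation=cv2.INTER_CUBIC))"
```

```text
clock: 8.6
position: [0.4858, 0.0772, 0.0325]
tool_rot: [3.142, -0.0, 1.614]
force: [-0.5, 0.2, -1.3]
grip_width: 0.0208
[0.10500159 0.04006161 0.03245198] [-0.45998275  0.2205334  -1.26849598] [0.18061229 0.0264941  0.03847137]
```

View pics/b6.png

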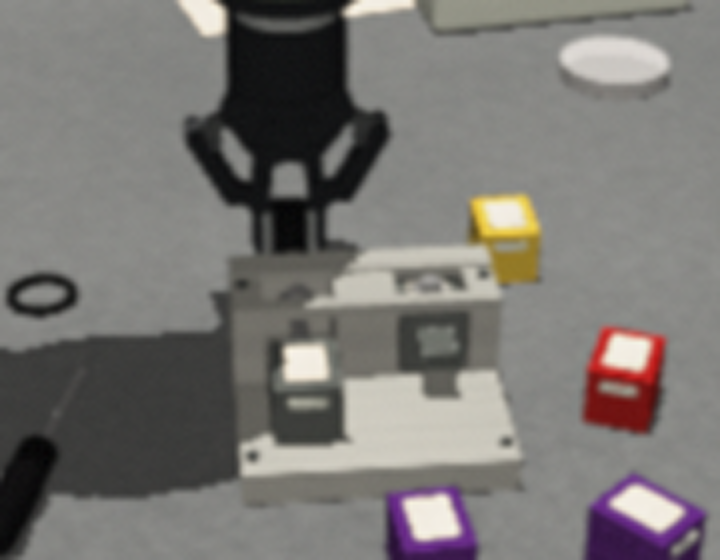

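```bash
python3 -c "
from h import *
b=grab('side')
p=pix2w(b,[(150+306/4,120+442/4)],.024)[0];q=pix2w(b,[(150+306/4,120+390/4)],.064)[0];print(hinv(p),hinv(q),hinv(pix2w(b,[(150+305/4,120+362/4)],.064)[0]))
print(go(hp(.22,.04,.0325),H[2]),go(hp(.22,.04,.0105),H[2]))"
```

```text
[-0.09185274  0.04314667  0.024     ] [-0.0969626   0.04332069  0.064     ] [-0.06936302  0.04187097  0.064     ]
(array([ 1.154e+02, -0.000e+00, -1.000e-01]), array([-0.01,  0.02, -0.07])) (array([115.4,  -0. ,  21.9]), array([-0.01,  0.02, -0.07]))
```

```bash
python3 -m creep '[{"rx":0,"ry":0,"rz":0,"tx":15,"ty":0,"tz":0,"hand":1},{"rx":0,"ry":0,"rz":0,"tx":40,"ty":0,"tz":0,"hand":1},{"rx":0,"ry":0,"rz":0,"tx":70,"ty":0,"tz":0,"hand":1},{"rx":0,"ry":0,"rz":0,"tx":100,"ty":0,"tz":0,"hand":1},{"rx":0,"ry":0,"rz":0,"tx":122,"ty":0,"tz":0,"hand":1},{"rx":0,"ry":0,"rz":0,"tx":130,"ty":0,"tz":8,"hand":1},{"rx":0,"ry":0,"rz":0,"tx":130,"ty":0,"tz":16,"hand":1},{"rx":0,"ry":0,"rz":0,"tx":130,"ty":0,"tz":19,"hand":1}]' 70;python3 -c "
from h import *
s=bot.observe();print(hinv(s['position']),s['force'],s['moment'])"
```

```text
clock: 9.5
position: [0.4798, 0.2061, 0.0122]
tool_rot: [-3.14, 0.001, 1.613]
force: [0.5, -0.6, -1.6]
grip_width: 0.0208
[0.2339722  0.04048693 0.01224989] [ 0.50088317 -0.58786351 -1.55179578] [-0.05577869  0.01330783  0.03820296]
```

```bash
python3 -m creep '[{"rx":0,"ry":0,"rz":0,"tx":0,"ty":0,"tz":0.5,"hand":1},{"rx":0,"ry":0,"rz":0,"tx":0,"ty":0,"tz":1,"hand":1},{"rx":0,"ry":0,"rz":0,"tx":0,"ty":0,"tz":1.5,"hand":1},{"rx":0,"ry":0,"rz":0,"tx":0,"ty":0,"tz":1.5,"hand":1}]' 30;python3 -c "
from h import *
s=bot.observe();print(hinv(s['position']),s['force'],s['moment'])"
```

```text
clock: 9.9
position: [0.4804, 0.2071, 0.0121]
tool_rot: [3.141, -0.0, 1.613]
force: [-0.4, 0.5, -0.7]
grip_width: 0.0208
[0.23501811 0.03985746 0.0120973 ] [-0.40980977  0.45120699 -0.72127534] [ 0.01644125  0.03354532 -0.02889676]
```

```bash
python3 -m creep '[{"rx":0,"ry":0,"rz":0,"tx":0,"ty":0,"tz":0.7,"hand":1},{"rx":0,"ry":0,"rz":0,"tx":0,"ty":0,"tz":1.4,"hand":1},{"rx":0,"ry":0,"rz":0,"tx":0,"ty":0,"tz":1.4,"hand":1}]' 30;python3 -c "
from h import *
s=bot.observe();print(hinv(s['position']),s['force'],s['moment'])"
```

```text
clock: 10.2
position: [0.4802, 0.2074, 0.0106]
tool_rot: [3.141, 0.0, 1.614]
force: [0.0, -0.6, -1.5]
grip_width: 0.0214
[0.23531207 0.03996031 0.01058348] [ 0.01383535 -0.58789683 -1.52957449] [0.02651476 0.03133938 0.04265354]
```

```bash
python3 -m creep '[{"rx":0,"ry":0,"rz":0,"tx":0,"ty":0,"tz":0.6,"hand":1},{"rx":0,"ry":0,"rz":0,"tx":0,"ty":0,"tz":1.2,"hand":1},{"rx":0,"ry":0,"rz":0,"tx":0,"ty":0,"tz":1.2,"hand":1}]' 30;python3 -c "
from h import *
s=bot.observe();print(hinv(s['position']),s['force'],s['moment'])"
```

```text
clock: 10.5
position: [0.4803, 0.2074, 0.0105]
tool_rot: [3.141, 0.001, 1.614]
force: [-7.7, -5.0, 29.6]
grip_width: 0.0209
[0.23533591 0.03994116 0.01045033] [-7.7016077  -5.02082264 29.56499731] [-9.53637765e-01  1.73955264e+00 -5.75097391e-04]
```

```bash
python3 -m creep '[{"rx":0,"ry":0,"rz":0,"tx":0,"ty":0,"tz":-0.8,"hand":1},{"rx":0,"ry":0,"rz":0,"tx":0,"ty":0,"tz":-0.8,"hand":-0.2},{"rx":0,"ry":0,"rz":0,"tx":0,"ty":0,"tz":-0.8,"hand":-0.2},{"rx":0,"ry":0,"rz":0,"tx":0,"ty":0,"tz":-0.8,"hand":-0.2},{"rx":0,"ry":0,"rz":0,"tx":0,"ty":0,"tz":-0.8,"hand":-0.2},{"rx":0,"ry":0,"rz":0,"tx":0,"ty":0,"tz":-0.8,"hand":-0.2}]' 30;python3 -c "
from h import *
s=bot.observe();print(hinv(s['position']),s['force'],s['moment'])
print(go(hp(.10,.04,.20),H[2]))"
```

```text
clock: 11.1
position: [0.4802, 0.2075, 0.0101]
tool_rot: [-3.141, -0.0, 1.614]
force: [-0.1, 0.1, 0.1]
grip_width: 0.0514
[0.23537841 0.04003768 0.01008822] [-0.1150418   0.08429246  0.13379667] [-0.04544335 -0.00537413 -0.05065084]
(array([-1.354e+02,  1.000e-01, -1.899e+02]), array([-0.01, -0.  , -0.03]))
```

```bash
python3 -m creep '[{"rx":0,"ry":0,"rz":0,"tx":0,"ty":0,"tz":-40,"hand":-0.4},{"rx":0,"ry":0,"rz":0,"tx":0,"ty":0,"tz":-90,"hand":-0.4},{"rx":0,"ry":0,"rz":0,"tx":-30,"ty":0,"tz":-130,"hand":-1},{"rx":0,"ry":0,"rz":0,"tx":-65,"ty":0,"tz":-165,"hand":-1},{"rx":0,"ry":0,"rz":0,"tx":-100,"ty":0,"tz":-200,"hand":-1},{"rx":0,"ry":0,"rz":0,"tx":-148,"ty":0,"tz":-210,"hand":-1},{"rx":0,"ry":0,"rz":0,"tx":-197,"ty":0,"tz":-210,"hand":-1},{"rx":0,"ry":0,"rz":0,"tx":-246,"ty":0,"tz":-210,"hand":-1}]'; python3 -m creep '[{"rx":0,"ry":0,"rz":0,"tx":-48,"ty":0,"tz":0,"hand":-1},{"rx":0,"ry":0,"rz":0,"tx":-90,"ty":0,"tz":0,"hand":-1},{"rx":0,"ry":0,"rz":0,"tx":-90,"ty":0,"tz":0,"hand":-1},{"rx":0,"ry":0,"rz":0,"tx":-90,"ty":0,"tz":0,"hand":-1}]'
python3 - <<'E'
from h import *
f=grab("wrist"); g=grab("side")
cv2.imwrite("pics/w7.png",cv2.resize(f["pixels"],None,fx=1.55,fy=1.55,interpolation=cv2.INTER_CUBIC))
cv2.imwrite("pics/s7.png",g["pixels"])
import pickle; pickle.dump(f,open("w7.pkl","wb"))
for o in viewer.outline_of("stuck_center",f):
    r=pca(o["mask"]); print(round(o["score"],2),o["bbox"],np.round(r[0],1),np.round(r[1],1),round(r[2],1))
print(hinv(f["T"][:3,3]))
E
```

```text
clock: 11.9
position: [0.4907, -0.0404, 0.2208]
tool_rot: [3.14, 0.001, 1.614]
force: [1.3, -0.4, -0.4]
grip_width: 0.0854
clock: 12.3
position: [0.4945, -0.1289, 0.22]
tool_rot: [-3.141, -0.0, 1.612]
force: [-0.2, 0.1, 1.1]
grip_width: 0.0855
0.96 [410.0, 75.2, 490.9, 134.7] [449.8 104.4] [57.2 66. ] 29.2
0.95 [286.7, 210.1, 330.1, 268.8] [307.5 237.5] [55.4 40.5] 86.2
0.92 [229.9, 110.3, 278.1, 169.3] [253.5 139.5] [55. 43.] 90.0
0.61 [379.7, 211.0, 442.6, 272.7] [409.4 239.2] [61.1 39.4] 49.6
[-0.10131828  0.04041711  0.2199969 ]
```

View pics/w7.png

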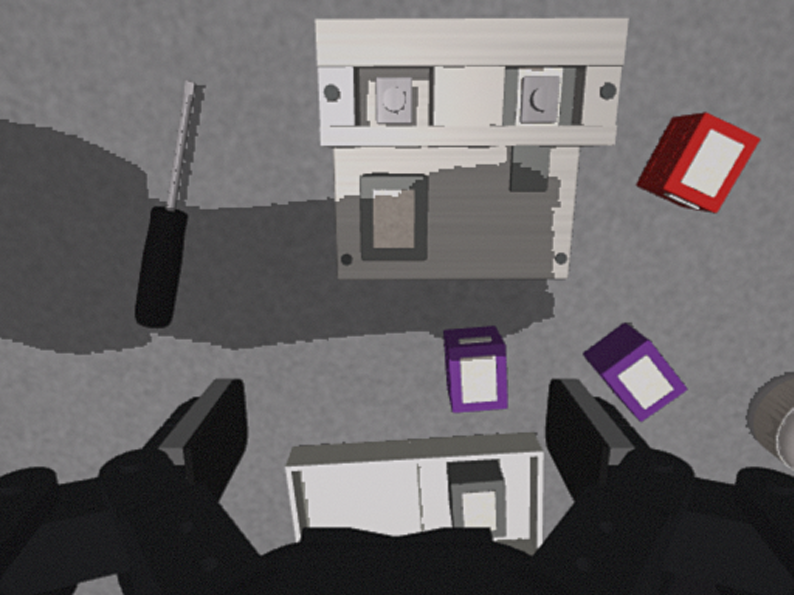

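View pics/s7.png

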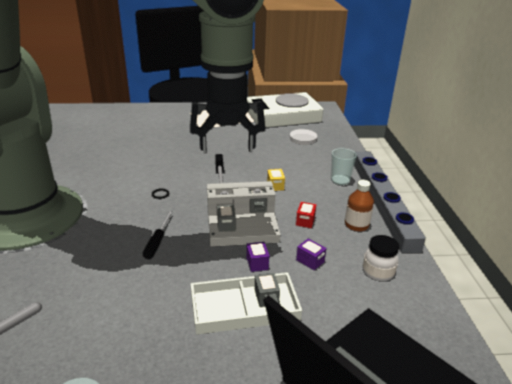

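Run:
```python
from h import *
import pickle
f=pickle.load(open("w7.pkl","rb"))
P=pix2w(f,np.array([(361,175),(427,174),(427,259),(361,259)])/1.55,.064)
h=np.array([hinv(p) for p in P]); print(h.round(4).tolist(),h.mean(0))
t=pix2w(f,np.array([(287,467),(542,452),(420,464)])/1.55,.028); print(t)
d=t[1]-t[0]; print(np.arctan2(d[1],d[0]),np.linalg.norm(d))
a=grab("top"); cv2.imwrite("pics/t8.png",cv2.resize(a["pixels"][140:260,330:430],None,fx=6,fy=5,interpolation=cv2.INTER_CUBIC)); pickle.dump(a,open("t8.pkl","wb"))
c=hp(*h.mean(0)[:2],.06)
print(go(hp(h[:,0].mean(),h[:,1].mean(),.12),H[2]))
```

```text
[[-0.0438, 0.059, 0.064], [-0.0433, 0.0213, 0.064], [-0.0928, 0.0205, 0.064], [-0.0927, 0.06, 0.064]] [-0.06817398  0.04022689  0.064     ]
[[ 0.41987334 -0.29140175  0.028     ]
 [ 0.61148114 -0.27026338  0.028     ]
 [ 0.52051383 -0.28449315  0.028     ]]
0.1098767194440258 0.19277026786980592
(array([ 31.3,  -0.2, 100.3]), array([ 0.01, -0.01,  0.08]))
```

View pics/t8.png

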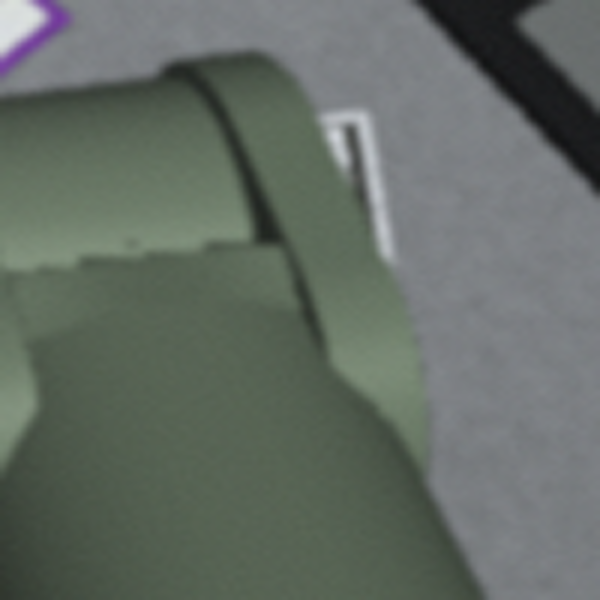

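```bash
python3 -m creep '[{"rx":0,"ry":0,"rz":0,"tx":33,"ty":-0.2,"tz":36,"hand":-1},{"rx":0,"ry":0,"rz":0,"tx":33,"ty":-0.2,"tz":80,"hand":-1},{"rx":0,"ry":0,"rz":0,"tx":33,"ty":-0.2,"tz":120,"hand":-1},{"rx":0,"ry":0,"rz":0,"tx":33,"ty":-0.2,"tz":150,"hand":-1},{"rx":0,"ry":0,"rz":0,"tx":33,"ty":-0.2,"tz":170,"hand":-1},{"rx":0,"ry":0,"rz":0,"tx":33,"ty":-0.2,"tz":184,"hand":-1},{"rx":0,"ry":0,"rz":0,"tx":33,"ty":-0.2,"tz":184,"hand":-1},{"rx":0,"ry":0,"rz":0,"tx":33,"ty":-0.2,"tz":184,"hand":-1}]' 40;python3 -c "
from h import *
s=bot.observe();print(hinv(s['position']),s['force'])"
```

```text
clock: 13.3
position: [0.4935, -0.0949, 0.0368]
tool_rot: [3.141, 0.0, 1.615]
force: [-0.0, -0.2, -0.4]
grip_width: 0.0854
[-0.06732426  0.03993038  0.036797  ] [-0.02672186 -0.23806843 -0.36242457]
```

```bash
python3 -m creep '[{"rx":0,"ry":0,"rz":0,"tx":0,"ty":0,"tz":0,"hand":1},{"rx":0,"ry":0,"rz":0,"tx":0,"ty":0,"tz":0,"hand":1},{"rx":0,"ry":0,"rz":0,"tx":0,"ty":0,"tz":0,"hand":1},{"rx":0,"ry":0,"rz":0,"tx":0,"ty":0,"tz":0,"hand":1},{"rx":0,"ry":0,"rz":0,"tx":0,"ty":0,"tz":0,"hand":1},{"rx":0,"ry":0,"rz":0,"tx":0,"ty":0,"tz":0,"hand":1}]' 40;python3 -c "
from h import *
s=bot.observe();print(hinv(s['position']),s['force'],go([.472,-.337,.15],1.684))"
```

```text
clock: 13.9
position: [0.4933, -0.0955, 0.0368]
tool_rot: [3.141, 0.0, 1.614]
force: [-2.4, 0.3, 9.6]
grip_width: 0.0392
[-0.06785358  0.04009526  0.03677632] [-2.37794258  0.34785052  9.57707397] (array([-240.4,  -31.6, -113.1]), array([ 0.04,  0.03, -4.02]))
```

```bash
python3 -m creep '[{"rx":0,"ry":0,"rz":0,"tx":0,"ty":0,"tz":-35,"hand":1},{"rx":0,"ry":0,"rz":0,"tx":0,"ty":0,"tz":-75,"hand":1},{"rx":0,"ry":0,"rz":-1,"tx":-30,"ty":-5,"tz":-113,"hand":1},{"rx":0,"ry":0,"rz":-2,"tx":-75,"ty":-12,"tz":-113,"hand":1},{"rx":0,"ry":0,"rz":-3,"tx":-120,"ty":-19,"tz":-113,"hand":1},{"rx":0,"ry":0,"rz":-4,"tx":-165,"ty":-26,"tz":-113,"hand":1},{"rx":0,"ry":0,"rz":-4,"tx":-210,"ty":-31.6,"tz":-113,"hand":1},{"rx":0,"ry":0,"rz":-4,"tx":-240,"ty":-31.6,"tz":-113,"hand":1}]' 40;python3 -m creep '[{"rx":0,"ry":0,"rz":0,"tx":0,"ty":0,"tz":0,"hand":1},{"rx":0,"ry":0,"rz":0,"tx":0,"ty":0,"tz":0,"hand":1}]'
python3 - <<'E'
from h import *
s=bot.observe(); print(s["force"],s["grip_width"],go([.472,-.337,.016],1.684))
f=grab("wrist"); g=grab("side")
cv2.imwrite("pics/w9.png",f["pixels"]); cv2.imwrite("pics/s9.png",cv2.resize(g["pixels"][130:384,130:400],None,fx=2.3,fy=2.3))
E
```

```text
clock: 14.7
position: [0.4702, -0.3401, 0.1492]
tool_rot: [-3.141, 0.001, 1.681]
force: [-0.7, 0.5, -0.6]
grip_width: 0.0395
clock: 14.9
position: [0.4715, -0.3367, 0.149]
tool_rot: [-3.141, -0.001, 1.683]
force: [0.5, 0.8, -2.0]
grip_width: 0.0391
[ 0.45326565  0.78941462 -2.03536159] 0.03913823300477617 (array([ -0.5,   0.5, 133. ]), array([-0.01, -0.03, -0.08]))
```

View pics/w9.png

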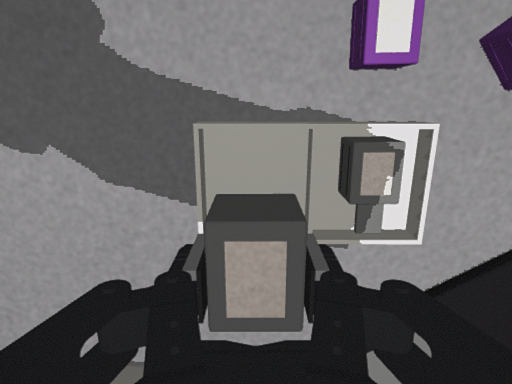

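View pics/s9.png

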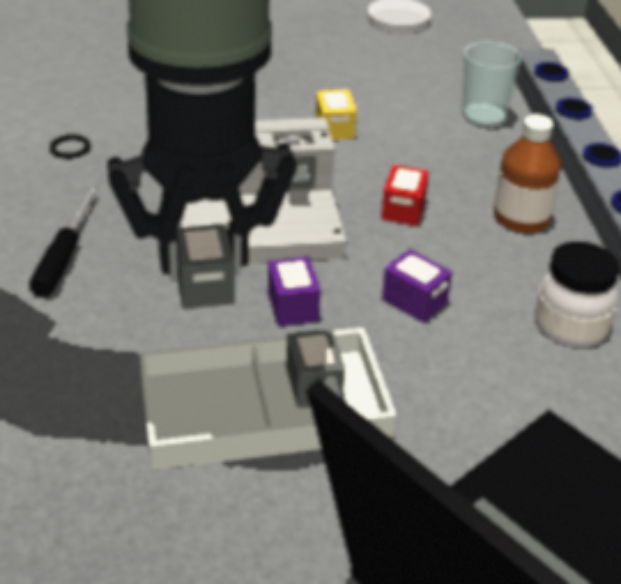

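Run:
```python
from h import *
f=grab("wrist")
P=pix2w(f,[(194,123),(439,124),(422,244)],.028); print(P.round(4).tolist())
a,b,c=P; o=(a+c)/2; ux=(b-a)/np.linalg.norm(b-a); print(o,np.arctan2(ux[1],ux[0]), o-ux*.048)
```

```text
[[0.4192, -0.2902, 0.028], [0.6115, -0.2689, 0.028], [0.6243, -0.3712, 0.028]]
[ 0.5217932  -0.33073273  0.028     ] 0.11075077834714013 [ 0.47408728 -0.33603791  0.028     ]
```

```bash
python3 -m creep '[{"rx":0,"ry":0,"rz":0,"tx":0,"ty":2,"tz":40,"hand":1},{"rx":0,"ry":0,"rz":0,"tx":0,"ty":2,"tz":75,"hand":1},{"rx":0,"ry":0,"rz":0,"tx":0,"ty":2,"tz":100,"hand":1},{"rx":0,"ry":0,"rz":0,"tx":0,"ty":2,"tz":118,"hand":1},{"rx":0,"ry":0,"rz":0,"tx":0,"ty":2,"tz":126,"hand":1},{"rx":0,"ry":0,"rz":0,"tx":0,"ty":2,"tz":130,"hand":1},{"rx":0,"ry":0,"rz":0,"tx":0,"ty":2,"tz":130,"hand":1}]' 40; python3 -m creep '[{"rx":0,"ry":0,"rz":0,"tx":0,"ty":0,"tz":0.7,"hand":1},{"rx":0,"ry":0,"rz":0,"tx":0,"ty":0,"tz":1.4,"hand":1},{"rx":0,"ry":0,"rz":0,"tx":0,"ty":0,"tz":1.4,"hand":1}]' 40
```

```text
clock: 15.75
position: [0.4742, -0.336, 0.0195]
tool_rot: [3.141, 0.0, 1.684]
force: [0.3, -0.0, -1.5]
grip_width: 0.0392
clock: 16.05
position: [0.474, -0.3364, 0.0182]
tool_rot: [3.141, 0.0, 1.684]
force: [-0.3, -0.3, -1.7]
grip_width: 0.0394
```

```bash
python3 -m creep '[{"rx":0,"ry":0,"rz":0,"tx":0,"ty":0,"tz":0.5,"hand":1},{"rx":0,"ry":0,"rz":0,"tx":0,"ty":0,"tz":1,"hand":1},{"rx":0,"ry":0,"rz":0,"tx":0,"ty":0,"tz":1,"hand":1}]' 40; python3 -m creep '[{"rx":0,"ry":0,"rz":0,"tx":0,"ty":0,"tz":0.4,"hand":1},{"rx":0,"ry":0,"rz":0,"tx":0,"ty":0,"tz":0.4,"hand":1}]' 40
```

```text
clock: 16.35
position: [0.4739, -0.3363, 0.0169]
tool_rot: [3.141, 0.0, 1.684]
force: [-0.3, 0.1, 1.3]
grip_width: 0.0393
clock: 16.55
position: [0.4739, -0.3363, 0.0168]
tool_rot: [-3.142, 0.0, 1.684]
force: [-2.8, 1.2, 11.2]
grip_width: 0.039
```

Contact with the tray floor. Release narrowly and rise.

```bash
python3 -m creep '[{"rx":0,"ry":0,"rz":0,"tx":0,"ty":0,"tz":-0.4,"hand":1},{"rx":0,"ry":0,"rz":0,"tx":0,"ty":0,"tz":-0.4,"hand":-0.18},{"rx":0,"ry":0,"rz":0,"tx":0,"ty":0,"tz":-0.4,"hand":-0.18},{"rx":0,"ry":0,"rz":0,"tx":0,"ty":0,"tz":-0.4,"hand":-0.18},{"rx":0,"ry":0,"rz":0,"tx":0,"ty":0,"tz":-0.4,"hand":-0.18},{"rx":0,"ry":0,"rz":0,"tx":0,"ty":0,"tz":-0.4,"hand":-0.18}]' 20; python3 -m creep '[{"rx":0,"ry":0,"rz":0,"tx":0,"ty":0,"tz":-20,"hand":-0.18},{"rx":0,"ry":0,"rz":0,"tx":0,"ty":0,"tz":-50,"hand":-0.18},{"rx":0,"ry":0,"rz":0,"tx":0,"ty":0,"tz":-95,"hand":-0.18},{"rx":0,"ry":0,"rz":0,"tx":0,"ty":0,"tz":-140,"hand":-0.18},{"rx":0,"ry":0,"rz":0,"tx":0,"ty":0,"tz":-180,"hand":-0.18},{"rx":0,"ry":0,"rz":0,"tx":-50,"ty":-20,"tz":-200,"hand":-0.18},{"rx":0,"ry":0,"rz":0,"tx":-95,"ty":-40,"tz":-200,"hand":-0.18},{"rx":0,"ry":0,"rz":0,"tx":-95,"ty":-40,"tz":-200,"hand":-0.18}]'
python3 - <<'E'
from h import *
f=grab("wrist"); g=grab("side"); a=grab("top")
cv2.imwrite("pics/w10.png",f["pixels"]); cv2.imwrite("pics/s10.png",cv2.resize(g["pixels"][110:364,130:400],None,fx=2.3,fy=2.3)); cv2.imwrite("pics/t10.png",cv2.resize(a["pixels"][120:260,170:420],None,fx=3,fy=3))
import pickle; pickle.dump((f,g,a),open("end.pkl","wb"))
E
```

```text
clock: 17.15
position: [0.4739, -0.3362, 0.0167]
tool_rot: [-3.142, -0.0, 1.684]
force: [0.3, 0.3, -0.2]
grip_width: 0.0505
clock: 17.95
position: [0.4416, -0.4412, 0.2171]
tool_rot: [-3.14, 0.003, 1.677]
force: [-0.8, 0.5, -0.6]
grip_width: 0.0508
```

View pics/w10.png

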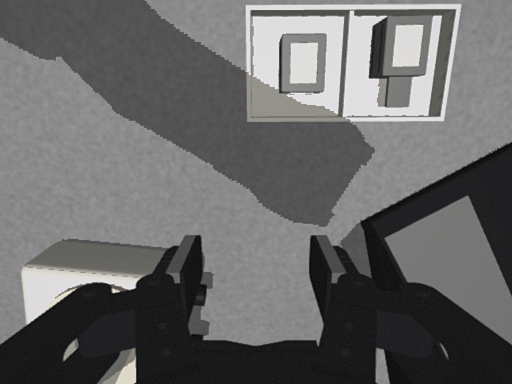

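View pics/s10.png

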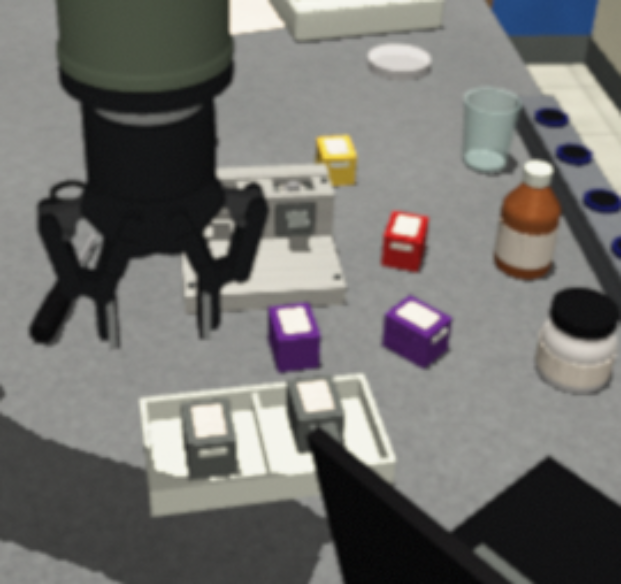

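View pics/t10.png

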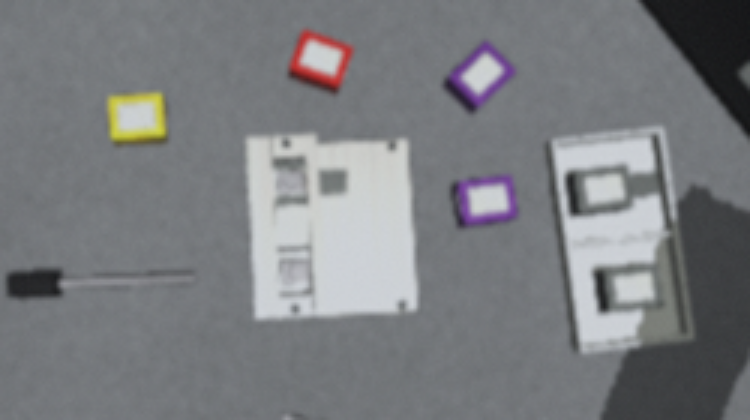

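```bash
python3 -c "
from h import *
import pickle
f=pickle.load(open('end.pkl','rb'))[0]
print(pix2w(f,[(304,62.5)],.044))
s=bot.observe();print(s['clock'],s['force'],s['qd']);print(bot.job_done())"
```

```text
[[ 0.47538335 -0.33673609  0.044     ]]
18.1 [-0.9839432  -0.35022596  0.02809417] [-0.02573479 -0.00717298 -0.01835812  0.01444048 -0.00340671 -0.00314716
 -0.00506658]
the job is handed in; nothing more can be done
None
```

The job is handed in at 18.1 s of the 54 s allowed; no verdict was reported, so the result rests on my own checks.

I pushed the stuck cartridge out of the bay at holder y = +40 mm through hole_a with the rod, at about 8–9 N. It stopped on the apron with its centre at holder x ≈ -68 mm, well past the -50 mm needed. I then laid the rod back on the bench behind the holder and set the cartridge in the empty half of the tray.

**Last checks**
- **Cartridge:** it stands upright at about (0.475, -0.337), within about 2 mm of the middle of the empty half. I felt the tray floor under it before letting go.
- **Rod:** in the last top picture it lies flat, with the same length as at the start. I did not measure its tilt, and the bottom of its grip is not visible from above. I pressed it onto the bench with about 30 N before letting go.
- **Tabbed cartridge:** its tab looks to be in its starting place. I judged this by eye and did not measure it.
- **Robot:** the gripper is about 0.2 m above the bench, clear of everything, with a force reading near zero. The joints still showed a small speed (up to 0.03 rad/s) when I handed in.

No check failed or disagreed.

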